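# Unload a finished caption plate from the engraver

### The arm

A 6-joint arm with a two-finger parallel gripper is mounted at the origin on the work surface. World frame = base frame: x ahead of the robot, y to its left, z up, the work surface at z = 0. Lengths are in m, angles in rad, forces in N, time in s.
With the tool pointing down it reaches from about 0.2 to 0.875 m from the base axis. Payload 3.4 kg.
Tool frame: the origin (TCP) lies midway between the tips of the shut fingers; the grasp point (between the pads) lies 19 mm behind it; z points along the fingers, y is the line along which they close (so a half turn about z gives the same grasp; the last joint's range is limited). The gripper opens to 94 mm and grips with 3 to 60 N. Pads are 16 mm wide; open, the fingers measure 119 mm over their backs; the gripper's body (75 mm by 177 mm) begins 78 mm behind the grasp point.
Start: joints at [-1.369, 0.276, 1.505, -0, 1.361, -0.121], TCP at [0.182, -0.545, 0.205] pointing down, gripper open.
Joint ranges: [-2.89, 2.89], [-0.75, 2.08], [0.22, 2.7], [-1.18, 4.32], [0.11, 2.71], [-2.7, 2.7]. Speed limits (rad/s): [2.57, 2.57, 3.14, 3.14, 3.14, 3.14].

### API

Orientations are given as a rotation vector (axis times angle).
In Python, from plant import r, capture, workorder gives the robot as it stands.
- The arm moves only by the shell command python3 -m inch 'ROWS' [FORCE]. ROWS is JSON, one flat list of numbers, 7 for each row, row after row: the turn, a rotation vector about the tool's x, y, z in rad, then the shift along the tool's x, y, z in m, then the opening, from 0 (shut) to 1 (fully open). A call has exactly 10 rows; each row shifts and turns the commanded pose from where the row before left it, along the tool's axes as they then stand; what a row does not reach is not made up. A row lasts 1/10 s, in which the tool goes at most 50 mm and 8.59 degrees, less where a joint would pass 70% of its speed; a pose out of reach is approached as far as the arm can. A call is refused whole if a number of a shift passes 0.05 or a number of a turn 0.15, either way. A call with a gripper value outside its range is refused whole. The fingers move at their own pace and stop on an object; FORCE is the grip in N (left out, the last holds). Time passes only in rows, so rows that do not move let the fingers close, or fill a call up. It gives the time, the measured TCP pose, the force, the opening and the grip force at its end, in the units of the state.
- r.observe(): the state, without advancing time (a new reading comes with each control period).
- capture(name): name is "scene" or "top"; returns a dict with "img" (420x560x3 uint8, red, green, blue), "fov_y" (degrees; the focal length in pixels is half the picture's height over the tangent of half this angle, whatever the lens; pixels are square), "cx", "cy" (the principal point, pixels), "world_from_camera" (4x4, takes a point from camera to world coordinates). Camera axes: x right, y down, z forward; pixel columns grow to the right and rows downward; lengths in m; the calibration is good to about 2 mm. A picture is of the moment at which its call begins. There is no depth.
- workorder.job_done(): hands the job in; it is judged then, once.
The state is a dict: "time": time; "q": joint angles; "joint_velocities": joint speeds; "joint_efforts": joint torques, N m; "position": TCP position; "tcp_rot": TCP orientation; "wrist_force": force on the tool from outside, world axes, zero at the start; "wrist_torque": the same for the moment, N m; "opening": finger opening in m; "gripper_force": force on a finger pad.
Only numpy, scipy, OpenCV 4.12 (cv2) and the standard library are available. Lean on these libraries where they do the work, as an engineer would, in place of code of your own. Each camera call takes 0.05 s, during which the arm holds its last target. There are 200 camera calls.

### The job

A finished brass caption plate is still under the lowered foot of the little engraver: swing the red lever on its head all the way up and leave it up, and only then draw the plate out. Take the lid off the green tin by its knob and set it down flat on the table, knob up, and lay the plate flat, either face up, on the bottom of the tin, which stays open and standing on the table. Do not drop the plate or the lid, and leave everything else on the table where it is.

Things in the scene. Friction and masses are not known exactly. Their poses are not given: they have to be found in the camera images.
- engraver: Fixed engraver (mm), origin on table under head, front -x, z up. Base 250x170x22; column 190 high at rear (+x); blue head 70 wide, z 100-155, front x=-45. Aluminium bed 90 wide, top z=34, front edge x=-90, carries the plate between guide strips 3 high, 40 apart, stop behind. Rubber foot, 26 diameter, at x=-42, y=0: just above the plate when down, 16 higher when up.
- lift_lever (a joint): Lever on the -y side of the engraver's head, lifts the foot. 0 = down (foot down, lever pointing forward, to the engraver's -x, and 8 degrees below level), 1.25 = fully up; starts at 0 to 0.15. Stays where it is left, needs about 1.5 N at its grip.
- lever_grip (a point): Centre of the lever's red grip, a lying cylinder 18 in diameter and 22 long along the engraver's y; 76 from the hinge. Moves with the lever.
- lever_hinge (a point): Point on the lever's hinge axis (the engraver's y axis direction) level with the grip's centre; at (-20, -55, 125) in the engraver's frame.
- plate: Brass-coloured caption plate 100 (x) x 35 (y) x 6 (z), 70 g, with dark engraved lines on top. Origin at the centre of its underside. It starts on the bed, its x along the engraver's x; its -x end sticks out about 40 in front of the bed, free to be pinched across its width.
- tin: Open green rectangular tin, 110 (x) x 145 (y) x 45 high, walls and floor 4 thick, dark lining on the floor; origin at the centre of its underside. Loose, 0.5 kg.
- lid: Loose flat green lid, 114 (x) x 149 (y) x 9 with a 5 high rim under it that fits in the tin with 3 play per side; origin at the centre of that rim's underside, 40 above the tin's origin when on. Black round knob in the middle: 24 in diameter, 21 to 39 above the origin, on a thin stem. 180 g.
- mug: White mug, 80 in diameter, 90 high, origin under its centre; bystander.
- bottle: Clear water bottle with purple cap, 64 in diameter, 160 high, origin under its centre; bystander.
- stapler: Black stapler, 130 (x) x 34 (y) x 44 high, origin under its centre; bystander.
- tape: Roll of tape lying flat, 72 in diameter, 20 high, origin under its centre; bystander.
- sharpener: Yellow pencil sharpener, 45 x 30 x 24 high, origin under its centre; bystander.
Not all that is in view belongs to the job. What is shaped like the tin but brown or purple is not meant. There is more than one size of the plate; the one meant has the size given above.

How it is judged:
On the way:
1. the lever is swung up (above 1.1 rad) while the plate still lies on the bed (moved less than 15 mm) (value of joint lift_lever above 1.1 rad and distance of plate from where it was at the start of the episode below 0.015 m), for 0.1 s.
At the end, for the whole second after the job is handed in: Lever up (above 1.1 rad); plate flat (within 0.1 rad, either face up) on the tin's floor (origin under 13 mm above the tin's underside); tin level on the table; lid flat on the table, knob up (within 0.08 rad, origin under 8 mm high); all at rest (x of plate in the frame of tin between -0.05 and 0.05 m and y of plate in the frame of tin between -0.068 and 0.068 m and z of plate in the frame of tin below 0.013 m and (angle between plate's own z axis and vertical below 0.1 rad or angle between plate's own z axis and vertical above 3.04 rad) and value of joint lift_lever above 1.1 rad and height (world z) of lid between -0.004 and 0.008 m and angle between each of lid, tin's own z axis and vertical below 0.08 rad and height (world z) of tin between -0.004 and 0.008 m and linear speed of each of plate, lid, tin below 0.02 m/s); the robot touches nothing.
It fails at once if the plate or the lid is dropped (falls free of the fingers at more than 0.7 m/s, some 25 mm of fall) ((linear speed of plate above 0.7 m/s and contact force between the fingers and plate below 0.1 N) or (linear speed of lid above 0.7 m/s and contact force between the fingers and lid below 0.1 N)).
It fails at once if a bystander (mug, bottle, stapler, tape, sharpener) is moved more than 30 mm (distance of any of mug, bottle, stapler, tape, sharpener from where it was at the start of the episode above 0.03 m).
It also fails if it takes over 64 s, if anything falls off the work surface, if the arm or the gripper's body presses on something with over 40 N, if the wrist force passes 120 N, or if a joint passes its speed limit or range.

## Working session

There is one attempt and no reset: what is moved stays moved. The work goes in short steps, Python scripts to look and compute and a shell command to move; the robot and the scene stay as the last step left them, time stands still between calls to the robot, and variables do not carry over. Pictures are saved under pics/ and viewed, at most 10 in all, crops included, and the job is handed in when it is done.

```bash
ls; mkdir -p pics; python3 - <<'E'
from plant import r,capture
import cv2,numpy as np
for n in("scene","top"):
    c=capture(n); cv2.imwrite(f"pics/{n}0.png",c["img"][:,:,::-1]); print(n,c["fov_y"],c["cx"],c["cy"],np.round(c["world_from_camera"],4).tolist())
s=r.observe(); print(s)
E
```

```text
pics
scene 56.797805660622004 280.9039260324013 210.24693673209995 [[0.0269, 0.6574, -0.7531, 1.2453], [0.9995, -0.0317, 0.0081, -0.0363], [-0.0185, -0.7529, -0.6579, 0.7619], [0.0, 0.0, 0.0, 1.0]]
top 52.3807012382283 282.1314444958356 204.81890433575944 [[-0.0067, -0.9918, 0.1279, 0.3735], [-0.9999, 0.005, -0.0137, -0.0119], [0.0129, -0.128, -0.9917, 0.9977], [0.0, 0.0, 0.0, 1.0]]
{'time': 0.1, 'q': array([-1.36903200e+00,  2.76526950e-01,  1.50596066e+00, -2.14745950e-05,
        1.36070036e+00, -1.20988339e-01]), 'joint_velocities': array([-8.24971090e-06, -4.29690534e-04, -1.40275474e-03, -1.07246987e-04,
       -8.15437519e-04,  1.60935766e-04]), 'joint_efforts': array([ 1.19155291e-03, -4.05455875e+01, -2.37779564e+01,  7.04123033e-02,
        2.98684230e-02, -5.07851416e-05]), 'position': array([ 0.18227213, -0.5448296 ,  0.20471226]), 'tcp_rot': array([-3.09920056e+00, -5.04532056e-01,  1.34071632e-04]), 'wrist_force': array([-0.1751488 ,  0.041048  , -0.09388714]), 'wrist_torque': array([-0.00539621,  0.02677472,  0.00772178]), 'gripper_force': 0.0, 'opening': 0.09386228755106973}
```

View pics/scene0.png

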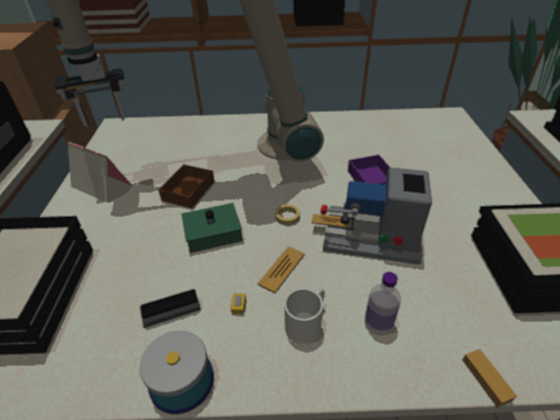

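View pics/top0.png

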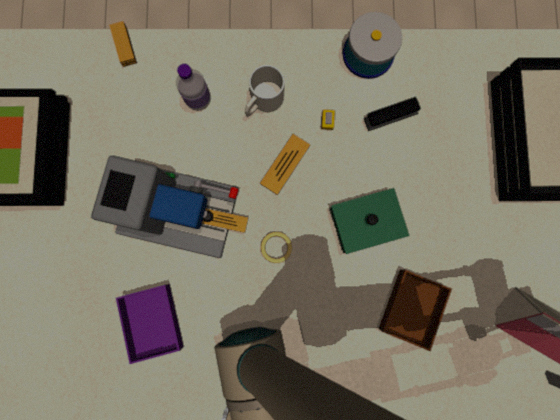

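The top picture shows the engraver at (165,205) with its front pointing right (world -y), the red lever grip at (234,192), and the plate sticking out at (228,220). The closed green tin is at (370,220) with its knob at (372,219).

Candidates (top-view pixels):
- **Plate:** under the foot (228,220), loose larger one on the table (286,165), orange block (123,43). The one under the foot is meant.
- **Tin:** green (370,220), brown (415,310), purple (150,322). The green one is meant.
- **Lever:** red grip (234,192), red base button (scene 398,241). The grip is meant.

```bash
cat > h.py <<'E'
import numpy as np,cv2
from plant import r,capture
def ray(c,uv):
    f=c["img"].shape[0]/2/np.tan(np.radians(c["fov_y"]/2)); T=np.array(c["world_from_camera"])
    uv=np.atleast_2d(uv).astype(float)
    d=np.c_[(uv[:,0]-c["cx"])/f,(uv[:,1]-c["cy"])/f,np.ones(len(uv))]@T[:3,:3].T
    return T[:3,3],d/np.linalg.norm(d,axis=1)[:,None]
def onz(c,uv,z):
    o,d=ray(c,uv); return o+d*((z-o[2])/d[:,2])[:,None]
def two(c1,p1,c2,p2):
    A=np.zeros((3,3));b=np.zeros(3)
    for c,p in((c1,p1),(c2,p2)):
        o,d=ray(c,p);M=np.eye(3)-np.outer(d[0],d[0]);A+=M;b+=M@o
    return np.linalg.solve(A,b)
def pix(c,P):
    f=c["img"].shape[0]/2/np.tan(np.radians(c["fov_y"]/2)); T=np.array(c["world_from_camera"])
    q=(np.atleast_2d(P)-T[:3,3])@T[:3,:3]; return np.c_[f*q[:,0]/q[:,2]+c["cx"],f*q[:,1]/q[:,2]+c["cy"]]
def blobs(c,lo,hi,win,amin=8):
    h=cv2.cvtColor(c["img"],cv2.COLOR_RGB2HSV); m=cv2.inRange(h,lo,hi); k=np.zeros_like(m)
    x0,y0,x1,y1=win; k[y0:y1,x0:x1]=m[y0:y1,x0:x1]
    cs,_=cv2.findContours(k,cv2.RETR_EXTERNAL,cv2.CHAIN_APPROX_NONE)
    return sorted([x for x in cs if cv2.contourArea(x)>=amin],key=cv2.contourArea,reverse=True)
def cen(x): m=cv2.moments(x); return [m["m10"]/m["m00"],m["m01"]/m["m00"]]
E
python3 - <<'E'
from h import *
t=capture("top");s=capture("scene")
def show(n,c,z):
    if z is None: print(n,cen(c));return
    b=cv2.boxPoints(cv2.minAreaRect(c)); w=onz(T,b,z); print(n,"px",np.round(cen(c)),"c",onz(T,cen(c),z).round(4)[0],"corn",w[:,:2].round(4).tolist(),"len",np.linalg.norm(w[0]-w[1]).round(4),np.linalg.norm(w[1]-w[2]).round(4))
T=t
RED=((0,150,90),(8,255,255))
gt=blobs(t,*RED,(215,175,250,210),4)[0]; 
for x in blobs(s,*RED,(300,195,345,225),4): print("sc red",cen(x),cv2.boundingRect(x))
gs=blobs(s,*RED,(300,195,345,225),4)[0]
print("grip",cen(gt),cv2.boundingRect(gt),two(t,cen(gt),s,cen(gs)).round(4))
OR=((10,110,90),(28,255,255))
for x in blobs(t,*OR,(195,195,260,245),20): show("plate",x,.040)
for x in blobs(t,*OR,(250,125,320,200),20): show("decoy",x,.006)
for x in blobs(t,(105,120,50),(125,255,255),(140,170,215,240),50): show("head",x,.155)
for x in blobs(t,(65,100,20),(95,255,255),(320,180,420,260),50): show("lid",x,.049)
h=cv2.cvtColor(t["img"],cv2.COLOR_RGB2HSV)
for x in blobs(t,(0,0,0),(180,255,45),(350,200,395,240),20): show("knob",x,.079)
for x in blobs(s,(0,0,0),(180,255,45),(195,200,225,222),10): print("knob sc",cen(x)); print(two(t,(372,219),s,cen(x)))
for n,z in(("ring",.02),):
  for x in blobs(t,(20,60,100),(35,255,255),(250,225,300,270),20): show(n,x,z)
a=cv2.resize(t["img"][140:270,80:330],None,fx=3.1,fy=3.1,interpolation=cv2.INTER_CUBIC)
cv2.imwrite("pics/crop.png",a[:,:,::-1])
E
```

```text
sc red [323.94444444444446, 207.73148148148147] (322, 205, 5, 6)
grip [233.1025641025641, 192.1153846153846] (229, 187, 9, 11) [0.513  0.0782 0.1259]
plate px [228. 221.] c [0.4614 0.096  0.04  ] corn [[0.4547, 0.1514], [0.4905, 0.1443], [0.47, 0.0526], [0.4343, 0.0602]] len 0.0365 0.0939
decoy px [285. 164.] c [ 0.5994 -0.032   0.006 ] corn [[0.5537, 0.0277], [0.6751, -0.0522], [0.6465, -0.0933], [0.526, -0.013]] len 0.1453 0.05
head px [176. 206.] c [0.4817 0.1865 0.155 ] corn [[0.4596, 0.2404], [0.5271, 0.2269], [0.5041, 0.132], [0.4369, 0.1465]] len 0.0689 0.0977
lid px [369. 221.] c [ 0.4591 -0.2186  0.049 ] corn [[0.4928, -0.132], [0.534, -0.2785], [0.4261, -0.3046], [0.3864, -0.1599]] len 0.1521 0.1109
knob px [371. 219.] c [ 0.4601 -0.2172  0.079 ] corn [[0.471, -0.2042], [0.4708, -0.2303], [0.4491, -0.2296], [0.4492, -0.2035]] len 0.0261 0.0218
knob sc [209.64533333333333, 215.3733333333333]
[ 0.46111929 -0.22097193  0.0667329 ]
ring px [273. 246.] c [ 0.4054 -0.0047  0.02  ] corn [[0.4394, 0.0234], [0.439, -0.043], [0.3663, -0.0424], [0.3668, 0.0234]] len 0.0664 0.0727
```

View pics/crop.png

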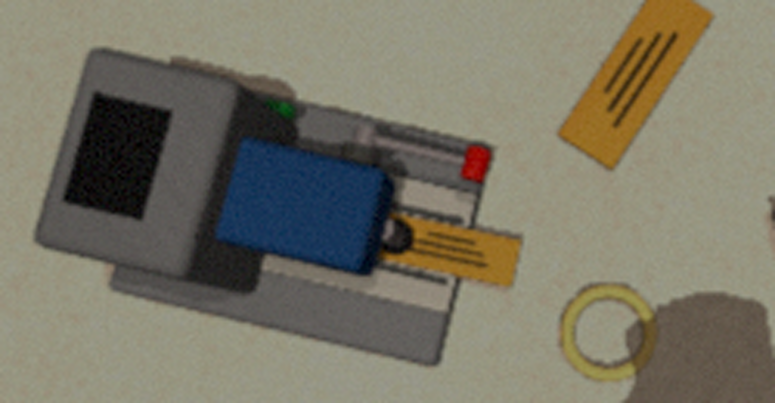

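The crop shows the plate under the foot at about (465,245) between the guide strips, with 40 mm free ahead of the bed. The red grip is at (475,162). The loose plate measures 145x50, so it is the wrong size, which confirms the choice. The engraver's yaw is about 1.343 rad with its origin at about (0.481, 0.183).

```bash
cat > go.py <<'E'
# python3 go.py x y z ydeg : deltas; turn about tool z first, then shift in turned tool axes; tool down
import sys,numpy as np
from scipy.spatial.transform import Rotation as R
from plant import r
x,y,z,a=map(float,sys.argv[1:5]); a=np.radians(a); s=r.observe()
Rc=R.from_rotvec(s["tcp_rot"]); best=None
for b in (a,a+np.pi):
    Y=np.array([np.cos(b),np.sin(b),0]);Z=np.array([0,0,-1.]);X=np.cross(Y,Z)
    Rt=R.from_matrix(np.c_[X,Y,Z]); v=(Rc.inv()*Rt).as_rotvec()
    if best is None or np.linalg.norm(v)<np.linalg.norm(best[0]): best=(v,Rt)
v,Rt=best; d=Rt.inv().apply(np.array([x,y,z])-s["position"])
print("t",s["time"],"pos",s["position"].round(4),"turn",v.round(3),"shift",d.round(4),"q",s["q"].round(2),"F",s["wrist_force"].round(1))
E
python3 go.py .513 .078 .2 167
```

```text
t 0.2 pos [ 0.1823 -0.545   0.205 ] turn [-1.000e-03 -1.000e-03 -1.021e+00] shift [0.6814 0.182  0.005 ] q [-1.37  0.28  1.51  0.    1.36 -0.12] F [-1.3  0.5 -0.2]
```

```bash
python3 -m inch '[0,0,-0.146,0,0,0,0.5, 0,0,-0.146,0,0,0,0.5, 0,0,-0.146,0,0,0,0.5, 0,0,-0.146,0,0,0,0.5, 0,0,-0.146,0,0,0,0.5, 0,0,-0.146,0,0,0,0.5, 0,0,-0.146,0,0,0,0.5, 0,0,0,0,0,0,0.5, 0,0,0,0,0,0,0.5, 0,0,0,0,0,0,0.5]' 15; python3 go.py .513 .078 .2 167
```

```text
time: 1.2
position: [0.1824, -0.5453, 0.2054]
tcp_rot: [2.46, 1.954, 0.0]
wrist_force: [0.2, -0.5, -0.2]
opening: 0.0469
gripper_force: 0.0
t 1.2 pos [ 0.1824 -0.5453  0.2054] turn [ 0.     0.    -0.001] shift [0.6817 0.1819 0.0054] q [-1.37  0.28  1.5   0.    1.36 -1.14] F [ 0.2 -0.5 -0.2]
```

```bash
python3 -m inch '[0,0,0,0.034,0.0091,0,0.5, 0,0,0,0.034,0.0091,0,0.5, 0,0,0,0.034,0.0091,0,0.5, 0,0,0,0.034,0.0091,0,0.5, 0,0,0,0.034,0.0091,0,0.5, 0,0,0,0.034,0.0091,0,0.5, 0,0,0,0.034,0.0091,0,0.5, 0,0,0,0.034,0.0091,0,0.5, 0,0,0,0.034,0.0091,0,0.5, 0,0,0,0.034,0.0091,0,0.5]'
python3 -m inch '[0,0,0,0.034,0.0091,0,0.5, 0,0,0,0.034,0.0091,0,0.5, 0,0,0,0.034,0.0091,0,0.5, 0,0,0,0.034,0.0091,0,0.5, 0,0,0,0.034,0.0091,0,0.5, 0,0,0,0.034,0.0091,0,0.5, 0,0,0,0.034,0.0091,0,0.5, 0,0,0,0.034,0.0091,0,0.5, 0,0,0,0.034,0.0091,0,0.5, 0,0,0,0.034,0.0091,0,0.5]'; python3 go.py .513 .078 .104 167
```

```text
time: 2.2
position: [0.3477, -0.2331, 0.2057]
tcp_rot: [2.459, 1.954, 0.0]
wrist_force: [0.1, -0.1, -0.2]
opening: 0.047
gripper_force: 0.0
time: 3.2
position: [0.5127, 0.078, 0.2056]
tcp_rot: [2.459, 1.955, 0.0]
wrist_force: [0.5, -0.6, -0.2]
opening: 0.047
gripper_force: 0.0
t 3.2 pos [0.5127 0.078  0.2056] turn [ 0.  0. -0.] shift [0.     0.0003 0.1016] q [ 0.02  0.19  1.62 -0.    1.33  0.24] F [ 0.5 -0.6 -0.2]
```

```bash
python3 -m inch '[0,0,0,0,0,0.0125,0.5, 0,0,0,0,0,0.0125,0.5, 0,0,0,0,0,0.0125,0.5, 0,0,0,0,0,0.0125,0.5, 0,0,0,0,0,0.0125,0.5, 0,0,0,0,0,0.0125,0.5, 0,0,0,0,0,0.0125,0.5, 0,0,0,0,0,0.0125,0.5, 0,0,0,0,0,0,0.5, 0,0,0,0,0,0,0.5]'
python3 -m inch '[0,0,0,0,0,0,0.1, 0,0,0,0,0,0,0.1, 0,0,0,0,0,0,0.1, 0,0,0,0,0,0,0.1, 0,0,0,0,0,0,0.1, 0,0,0,0,0,0,0.1, 0,0,0,0,0,0,0.1, 0,0,0,0,0,0,0.1, 0,0,0,0,0,0,0.1, 0,0,0,0,0,0,0.1]' 15; python3 go.py .513 .078 .104 167
```

```text
time: 4.2
position: [0.5121, 0.0763, 0.1052]
tcp_rot: [-2.458, -1.956, 0.001]
wrist_force: [-0.2, 0.0, 0.6]
opening: 0.0471
gripper_force: 0.0
time: 5.2
position: [0.514, 0.0762, 0.1061]
tcp_rot: [2.456, 1.955, 0.004]
wrist_force: [5.0, -2.4, 0.9]
opening: 0.0222
gripper_force: 15.0
t 5.2 pos [0.514  0.0762 0.1061] turn [ 0.004 -0.     0.001] shift [ 0.0015 -0.0014  0.0021] q [ 0.01  0.27  1.78 -0.    1.09  0.24] F [ 5.  -2.4  0.9]
```

```bash
python3 -m inch '[0,0,0,0.0007,0,-0.0106,0.1, 0,0,0,0.0022,0,-0.0103,0.1, 0,0,0,0.0037,0,-0.01,0.1, 0,0,0,0.0049,0,-0.0094,0.1, 0,0,0,0.0063,0,-0.0086,0.1, 0,0,0,0.0073,0,-0.0076,0.1, 0,0,0,0.0084,0,-0.0065,0.1, 0,0,0,0.0092,0,-0.0053,0.1, 0,0,0,0.0024,0,-0.0011,0.1, 0,0,0,0,0,0,0.1]'; python3 go.py .513 .078 .104 167
python3 - <<'E'
from h import *
c=capture("scene");cv2.imwrite("pics/l1.png",cv2.resize(c["img"][130:280,260:450],None,fx=3,fy=3,interpolation=2)[:,:,::-1])
E
```

```text
time: 6.2
position: [0.5242, 0.1188, 0.1762]
tcp_rot: [2.452, 1.955, 0.001]
wrist_force: [4.4, -4.9, 4.5]
opening: 0.0217
gripper_force: 15.0
t 6.2 pos [0.5242 0.1188 0.1762] turn [0.005 0.003 0.002] shift [-0.0423 -0.0017  0.0722] q [ 0.1   0.24  1.64 -0.    1.27  0.32] F [ 4.4 -4.9  4.5]
```

View pics/l1.png

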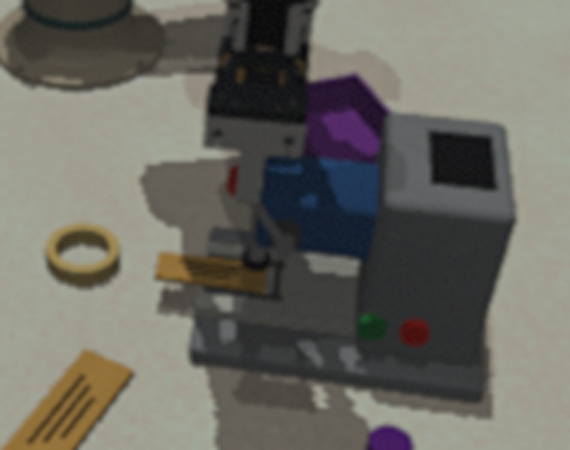

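The crop shows the lever swung up to the fingers, with the plate still under the foot at (255,260). The pose gives about 65° above level, so the lever is fully up. I'll release it and go to the knob.

```bash
python3 -m inch '[0,0,0,0,0,0,0.5, 0,0,0,0,0,0,0.5, 0,0,0,0,0,0,0.5, 0,0,0,0,0,0,0.5, 0,0,0,0,0,-0.02,0.5, 0,0,0,0,0,-0.03,0.5, 0,0,0,0,0,-0.02,0.5, 0,0,0,0,0,0,0.5, 0,0,0,0,0,0,0.5, 0,0,0,0,0,0,0.5]'; python3 go.py .46 -.218 .2 105.7
python3 - <<'E'
from h import *
c=capture("scene")
for x in blobs(c,(0,150,80),(8,255,255),(300,160,365,225),4): print(cen(x))
print(pix(c,[.5231,.1181,.193]))
t=capture("top"); print(onz(t,[(60,300),(110,300),(20,300),(450,285)],0).round(3))
E
```

```text
time: 7.25
position: [0.5211, 0.1205, 0.2432]
tcp_rot: [-2.456, -1.956, 0.004]
wrist_force: [-0.3, 0.0, -0.1]
opening: 0.0469
gripper_force: 0.0
t 7.25 pos [0.5211 0.1205 0.2432] turn [-0.002  0.003  1.071] shift [-0.1505  0.3093  0.0432] q [0.1  0.2  1.52 0.   1.43 0.32] F [-0.3  0.  -0.1]
[338.37373737373736, 187.85858585858585]
[[342.31861755 188.55645881]]
[[ 0.286  0.481  0.   ]
 [ 0.285  0.368  0.   ]
 [ 0.287  0.572 -0.   ]
 [ 0.313 -0.413 -0.   ]]
```

```bash
python3 -m inch '[0,0,0.134,0,0,0,0.7, 0,0,0.134,0,0,0,0.7, 0,0,0.134,0,0,0,0.7, 0,0,0.134,0,0,0,0.7, 0,0,0.134,0,0,0,0.7, 0,0,0.134,0,0,0,0.7, 0,0,0.134,0,0,0,0.7, 0,0,0.134,0,0,0,0.7, 0,0,0,0,0,0,0.7, 0,0,0,0,0,0,0.7]'
python3 -m inch '[0,0,0,-0.015,0.0309,0.004,0.7, 0,0,0,-0.015,0.0309,0.004,0.7, 0,0,0,-0.015,0.0309,0.004,0.7, 0,0,0,-0.015,0.0309,0.004,0.7, 0,0,0,-0.015,0.0309,0.004,0.7, 0,0,0,-0.015,0.0309,0.004,0.7, 0,0,0,-0.015,0.0309,0.004,0.7, 0,0,0,-0.015,0.0309,0.004,0.7, 0,0,0,-0.015,0.0309,0.004,0.7, 0,0,0,-0.015,0.0309,0.004,0.7]'
python3 go.py .46 -.218 .0545 105.7
python3 - <<'E'
from h import *
s=capture("scene");t=capture("top")
a=blobs(s,(0,150,80),(8,255,255),(300,160,365,225),4);b=blobs(t,(0,150,80),(8,255,255),(190,160,250,215),4)
print([cen(x) for x in a],[cen(x) for x in b]); print(two(t,cen(b[0]),s,cen(a[0])).round(4))
E
```

```text
time: 8.35
position: [0.5219, 0.1205, 0.2442]
tcp_rot: [-3.112, -0.431, 0.002]
wrist_force: [1.1, -0.3, 1.3]
opening: 0.0661
gripper_force: 0.0
time: 9.35
position: [0.4605, -0.2187, 0.2046]
tcp_rot: [-3.112, -0.431, 0.0]
wrist_force: [0.2, -0.7, -0.8]
opening: 0.0656
gripper_force: 0.0
t 9.35 pos [ 0.4605 -0.2187  0.2046] turn [-0.     0.     0.001] shift [-0.0003 -0.0008  0.1501] q [-0.58  0.18  1.64  0.    1.32  0.72] F [ 0.2 -0.7 -0.8]
[[339.1551724137931, 188.17241379310346]] [[212.7450980392157, 183.17864923747277]]
[0.5199 0.1102 0.1918]
```

```bash
python3 -m inch '[0,0,0,0,-0.001,0.02,0.7, 0,0,0,0,0,0.02,0.7, 0,0,0,0,0,0.02,0.7, 0,0,0,0,0,0.02,0.7, 0,0,0,0,0,0.02,0.7, 0,0,0,0,0,0.02,0.7, 0,0,0,0,0,0.015,0.7, 0,0,0,0,0,0.010,0.7, 0,0,0,0,0,0.005,0.7, 0,0,0,0,0,0,0.7]'
python3 -m inch '[0,0,0,0,0,0,0, 0,0,0,0,0,0,0, 0,0,0,0,0,0,0, 0,0,0,0,0,0,0, 0,0,0,0,0,0,0, 0,0,0,0,0,0,0, 0,0,0,0,0,0,0, 0,0,0,0,0,0,0, 0,0,0,0,0,0,0, 0,0,0,0,0,0,0]' 20; python3 go.py .46 -.218 .0545 105.7
```

```text
time: 10.45
position: [0.4607, -0.216, 0.0545]
tcp_rot: [-3.112, -0.428, 0.001]
wrist_force: [0.2, 0.4, -0.5]
opening: 0.0658
gripper_force: 0.0
time: 11.45
position: [0.4612, -0.217, 0.0552]
tcp_rot: [3.111, 0.427, 0.001]
wrist_force: [0.0, -2.1, 3.4]
opening: 0.0233
gripper_force: 20.0
t 11.45 pos [ 0.4612 -0.217   0.0552] turn [ 0.001 -0.001 -0.001] shift [-0.0014  0.0006  0.0007] q [-0.58  0.31  1.87 -0.    0.96  0.72] F [ 0.  -2.1  3.4]
```

```bash
python3 -m inch '[0,0,0,0,0,-0.01,0, 0,0,0,0,0,-0.02,0, 0,0,0,0,0,-0.03,0, 0,0,-0.13,0,0,-0.02,0, 0,0,-0.13,0,0,-0.02,0, 0,0,-0.13,0,0,-0.02,0, 0,0,-0.13,0,0,-0.02,0, 0,0,-0.13,0,0,-0.02,0, 0,0,-0.13,0,0,-0.02,0, 0,0,-0.13,0,0,-0.02,0]'; python3 go.py .29 .435 .25 157.9
```

```text
time: 12.45
position: [0.4598, -0.2152, 0.2554]
tcp_rot: [-2.601, -1.757, 0.0]
wrist_force: [-0.0, 0.3, -1.5]
opening: 0.0237
gripper_force: 20.0
t 12.45 pos [ 0.4598 -0.2152  0.2554] turn [-0.003 -0.001  0.003] shift [ 0.5386 -0.402   0.0054] q [-0.58  0.15  1.55  0.    1.45 -0.19] F [-0.   0.3 -1.5]
```

```bash
python3 -m inch '[0,0,0,0.0269,-0.0201,0,0, 0,0,0,0.0269,-0.0201,0,0, 0,0,0,0.0269,-0.0201,0,0, 0,0,0,0.0269,-0.0201,0,0, 0,0,0,0.0269,-0.0201,0,0, 0,0,0,0.0269,-0.0201,0,0, 0,0,0,0.0269,-0.0201,0,0, 0,0,0,0.0269,-0.0201,0,0, 0,0,0,0.0269,-0.0201,0,0, 0,0,0,0.0269,-0.0201,0,0]'
python3 -m inch '[0,0,0,0.0269,-0.0201,0,0, 0,0,0,0.0269,-0.0201,0,0, 0,0,0,0.0269,-0.0201,0,0, 0,0,0,0.0269,-0.0201,0,0, 0,0,0,0.0269,-0.0201,0,0, 0,0,0,0.0269,-0.0201,0,0, 0,0,0,0.0269,-0.0201,0,0, 0,0,0,0.0269,-0.0201,0,0, 0,0,0,0.0269,-0.0201,0,0, 0,0,0,0.0269,-0.0201,0,0]'; python3 go.py .29 .435 .0155 157.9
python3 - <<'E'
from h import *
t=capture("top");cv2.imwrite("pics/lid1.png",t["img"][:,:,::-1])
E
```

```text
time: 13.45
position: [0.3745, 0.1101, 0.2547]
tcp_rot: [-2.607, -1.75, 0.003]
wrist_force: [0.5, -0.2, -1.5]
opening: 0.0237
gripper_force: 20.0
time: 14.45
position: [0.2903, 0.4342, 0.2545]
tcp_rot: [2.608, 1.752, -0.005]
wrist_force: [0.2, 0.3, -1.7]
opening: 0.0232
gripper_force: 20.0
t 14.45 pos [0.2903 0.4342 0.2545] turn [-0.002  0.002 -0.002] shift [ 0.0006 -0.0006  0.239 ] q [0.85 0.17 1.52 0.   1.45 1.24] F [ 0.2  0.3 -1.7]
```

View pics/lid1.png

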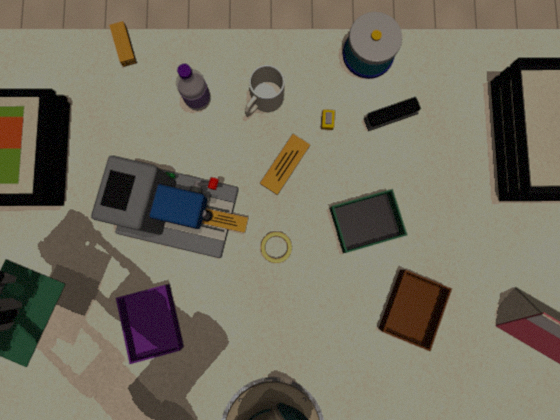

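The top picture shows the lid held at far left (30,310). The tin is open at (368,221) with its dark lining showing, and the plate is still on the bed at (228,220). I'll lower the lid about 20 mm farther from the purple tin.

```bash
python3 -m inch '[0,0,0,0.0185,-0.0075,0.01,0, 0,0,0,0,0,0.025,0, 0,0,0,0,0,0.025,0, 0,0,0,0,0,0.025,0, 0,0,0,0,0,0.025,0, 0,0,0,0,0,0.025,0, 0,0,0,0,0,0.025,0, 0,0,0,0,0,0.025,0, 0,0,0,0,0,0.02,0, 0,0,0,0,0,0.01,0]'
python3 -m inch '[0,0,0,0,0,0.01,0, 0,0,0,0,0,0.005,0, 0,0,0,0,0,0.005,0, 0,0,0,0,0,0.003,0, 0,0,0,0,0,0,0, 0,0,0,0,0,0,0, 0,0,0,0,0,0,0, 0,0,0,0,0,0,0, 0,0,0,0,0,0,0, 0,0,0,0,0,0,0]'; python3 go.py .29 .455 .0155 157.9
```

```text
time: 15.5
position: [0.2905, 0.4518, 0.0379]
tcp_rot: [2.607, 1.751, -0.009]
wrist_force: [0.1, -0.6, -1.4]
opening: 0.0235
gripper_force: 20.0
time: 16.5
position: [0.2923, 0.4536, 0.0169]
tcp_rot: [2.608, 1.751, 0.0]
wrist_force: [0.3, -0.1, -1.8]
opening: 0.0237
gripper_force: 20.0
t 16.5 pos [0.2923 0.4536 0.0169] turn [ 0.    -0.    -0.002] shift [ 0.0004 -0.0027  0.0014] q [ 0.87  0.4   1.85 -0.    0.9   1.26] F [ 0.3 -0.1 -1.8]
```

```bash
python3 -m inch '[0,0,0,0,0,0.0008,0, 0,0,0,0,0,0.0008,0, 0,0,0,0,0,0.0004,0, 0,0,0,0,0,0,0, 0,0,0,0,0,0,0.6, 0,0,0,0,0,0,0.6, 0,0,0,0,0,0,0.6, 0,0,0,0,0,0,0.6, 0,0,0,0,0,0,0.6, 0,0,0,0,0,0,0.6]'
python3 -m inch '[0,0,0,0,0,-0.02,0.6, 0,0,0,0,0,-0.03,0.6, 0,0,0,0,0,-0.03,0.6, 0,0,0,0,0,-0.03,0.6, 0,0,0,0,0,-0.03,0, 0,0,0,0,0,-0.03,0, 0,0,0,0,0,-0.02,0, 0,0,0,0,0,0,0, 0,0,0,0,0,0,0, 0,0,0,0,0,0,0]'; python3 go.py .4955 .0315 .2 77
```

```text
time: 17.5
position: [0.2923, 0.4536, 0.0148]
tcp_rot: [2.608, 1.751, -0.0]
wrist_force: [1.0, 0.1, 1.3]
opening: 0.0559
gripper_force: 0.0
time: 18.5
position: [0.2916, 0.4527, 0.2032]
tcp_rot: [2.607, 1.751, -0.005]
wrist_force: [0.2, 0.1, -0.3]
opening: 0.012
gripper_force: 0.0
t 18.5 pos [0.2916 0.4527 0.2032] turn [1.00e-03 3.00e-03 1.41e+00] shift [0.2935 0.3646 0.0032] q [ 0.87  0.22  1.58 -0.    1.34  1.26] F [ 0.2  0.1 -0.3]
```

```bash
python3 go.py .5092 .0586 .25 167; python3 - <<'E'
from h import *
s=capture("scene")
print("done")
for x in blobs(s,(65,100,20),(95,255,255),(400,100,560,220),50): print(cen(x),onz(s,cen(x),.009))
E
```

```text
t 18.5 pos [0.2916 0.4527 0.2032] turn [-0.001  0.003 -0.161] shift [-0.3351  0.3007 -0.0468] q [ 0.87  0.22  1.58 -0.    1.34  1.26] F [ 0.2  0.1 -0.3]
done
[441.4762996941896, 187.79128440366972] [[0.30125919 0.47587255 0.009     ]]
```

```bash
python3 -m inch '[0,0,-0.0805,0,0,-0.0234,0, 0,0,-0.0805,0,0,-0.0234,0, 0,0,0,-0.0335,0.0301,0,0, 0,0,0,-0.0335,0.0301,0,0, 0,0,0,-0.0335,0.0301,0,0, 0,0,0,-0.0335,0.0301,0,0, 0,0,0,-0.0335,0.0301,0,0, 0,0,0,-0.0335,0.0301,0,0, 0,0,0,-0.0335,0.0301,0,0, 0,0,0,-0.0335,0.0301,0,0]'
python3 -m inch '[0,0,0,-0.0335,0.0301,0,0, 0,0,0,-0.0335,0.0301,0,0, 0,0,0,0,0,0,0, 0,0,0,0,0,0.015,0, 0,0,0,0,0,0.015,0, 0,0,0,0,0,0.015,0, 0,0,0,0,0,0.015,0, 0,0,0,0,0,0.015,0, 0,0,0,0,0,0,0, 0,0,0,0,0,0,0]'; python3 go.py .5092 .0586 .175 167
```

```text
time: 19.55
position: [0.4665, 0.1365, 0.2504]
tcp_rot: [-2.458, -1.955, 0.003]
wrist_force: [0.4, 0.4, 0.1]
opening: 0.0008
gripper_force: 0.0
time: 20.55
position: [0.5095, 0.0601, 0.1762]
tcp_rot: [-2.457, -1.955, 0.002]
wrist_force: [0.5, 0.2, 0.1]
opening: 0.0004
gripper_force: 0.0
t 20.55 pos [0.5095 0.0601 0.1762] turn [-0.002  0.     0.   ] shift [-0.0015  0.      0.0012] q [-0.02  0.2   1.68  0.    1.26  0.21] F [0.5 0.2 0.1]
```

Now push it gently backward about 42 mm, then look at the force and the grip.

```bash
python3 -m inch '[0,0,0,0.008,0,0,0, 0,0,0,0.008,0,0,0, 0,0,0,0.006,0,0,0, 0,0,0,0.005,0,0,0, 0,0,0,0.004,0,0,0, 0,0,0,0.004,0,0,0, 0,0,0,0.004,0,0,0, 0,0,0,0.003,0,0,0, 0,0,0,0,0,0,0, 0,0,0,0,0,0,0]'; python3 go.py .5092 .0586 .175 167
```

```text
time: 21.55
position: [0.5198, 0.1005, 0.1766]
tcp_rot: [2.459, 1.955, 0.001]
wrist_force: [-0.8, -2.1, 1.0]
opening: 0.0007
gripper_force: 1.0
t 21.55 pos [0.5198 0.1005 0.1766] turn [ 0. -0. -0.] shift [-0.0432 -0.0009  0.0016] q [0.06 0.23 1.65 0.   1.27 0.29] F [-0.8 -2.1  1. ]
```

```bash
python3 -m inch '[0,0,0,0.002,0,0,0, 0,0,0,0.002,0,0,0, 0,0,0,0.002,0,0,0, 0,0,0,0.002,0,0,0, 0,0,0,0,0,0,0, 0,0,0,0,0,0,0, 0,0,0,0,0,0,0, 0,0,0,0,0,0,0, 0,0,0,0,0,0,0, 0,0,0,0,0,0,0]'; python3 go.py .5092 .0586 .175 167
```

```text
time: 22.55
position: [0.5199, 0.1017, 0.1768]
tcp_rot: [2.452, 1.951, -0.016]
wrist_force: [-3.5, -16.7, 5.7]
opening: 0.0003
gripper_force: 8.6
t 22.55 pos [0.5199 0.1017 0.1768] turn [-0.     0.013  0.001] shift [-0.0444 -0.0008  0.0018] q [ 0.07  0.23  1.64 -0.01  1.27  0.3 ] F [ -3.5 -16.7   5.7]
```

```bash
python3 -m inch '[0,0,0,-0.01,0,0,0, 0,0,0,-0.015,0,0,0, 0,0,0,-0.015,0,0,0, 0,0,0,-0.012,0,0,0, 0,0,0,0,0,0,0.6, 0,0,0,0,0,0,0.6, 0,0,0,0,0,0,0.6, 0,0,0,0,0,0,0.6, 0,0,0,0,0,0,0.6, 0,0,0,0,0,0,0.6]'; python3 go.py .4556 .071 .024 167; python3 - <<'E'
from h import *
s=capture("scene");t=capture("top")
a=blobs(s,(0,150,80),(8,255,255),(300,160,365,225),4);b=blobs(t,(0,150,80),(8,255,255),(190,160,250,215),4)
print([cen(x) for x in a],[cen(x) for x in b])
E
```

```text
time: 23.55
position: [0.5097, 0.0578, 0.1766]
tcp_rot: [-2.458, -1.956, 0.0]
wrist_force: [0.1, -0.4, 0.2]
opening: 0.0451
gripper_force: 0.0
t 23.55 pos [0.5097 0.0578 0.1766] turn [-0.  0.  0.] shift [ 0.0007 -0.0557  0.1526] q [-0.02  0.2   1.68 -0.    1.26  0.2 ] F [ 0.1 -0.4  0.2]
[[342.9078014184397, 186.84397163120565]] []
```

```bash
python3 -m inch '[0,0,0,0,-0.02,0,0.6, 0,0,0,0,-0.02,0,0.6, 0,0,0,0,-0.0157,0,0.6, 0,0,0,0,0,0.02,0.6, 0,0,0,0,0,0.025,0.6, 0,0,0,0,0,0.025,0.6, 0,0,0,0,0,0.025,0.6, 0,0,0,0,0,0.025,0.6, 0,0,0,0,0,0.01,0.6, 0,0,0,0,0,0,0.6]'; python3 go.py .4556 .071 .024 167; python3 - <<'E'
from h import *
s=capture("scene");cv2.imwrite("pics/p1.png",cv2.resize(s["img"][150:270,270:430],None,fx=4,fy=4,interpolation=2)[:,:,::-1])
E
```

```text
time: 24.65
position: [0.4544, 0.0701, 0.0457]
tcp_rot: [-2.457, -1.955, 0.003]
wrist_force: [-0.7, -0.2, 0.1]
opening: 0.0562
gripper_force: 0.0
t 24.65 pos [0.4544 0.0701 0.0457] turn [-0.003  0.001 -0.   ] shift [0.0012 0.0009 0.0217] q [ 0.    0.26  1.98 -0.    0.9   0.23] F [-0.7 -0.2  0.1]
```

View pics/p1.png

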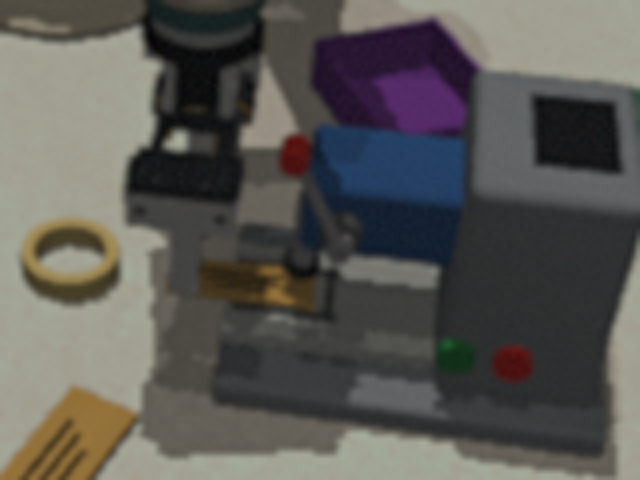

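The lever is up, with the grip at (295,155), and the fingers are around the plate's front end at (190,275). I'll descend and pinch.

```bash
python3 -m inch '[0,0,0,0.001,0.001,0.008,0.6, 0,0,0,0,0,0.008,0.6, 0,0,0,0,0,0.0055,0.6, 0,0,0,0,0,0,0, 0,0,0,0,0,0,0, 0,0,0,0,0,0,0, 0,0,0,0,0,0,0, 0,0,0,0,0,0,0, 0,0,0,0,0,0,0, 0,0,0,0,0,0,0]' 20; python3 go.py .4556 .071 .024 167
```

```text
time: 25.7
position: [0.4569, 0.0707, 0.0253]
tcp_rot: [2.458, 1.955, 0.001]
wrist_force: [1.0, -0.3, 0.7]
opening: 0.0348
gripper_force: 20.0
t 25.7 pos [0.4569 0.0707 0.0253] turn [ 0.001 -0.    -0.   ] shift [-0.     -0.0013  0.0013] q [ 0.    0.29  2.   -0.    0.85  0.23] F [ 1.  -0.3  0.7]
```

```bash
python3 -m inch '[0,0,0,0,0,-0.003,0, 0,0,0,0,0,-0.003,0, 0,0,0,-0.01,0,0,0, 0,0,0,-0.013,0,-0.0005,0, 0,0,0,-0.013,0,-0.0005,0, 0,0,0,-0.013,0,-0.0005,0, 0,0,0,-0.013,0,-0.0005,0, 0,0,0,-0.013,0,-0.0005,0, 0,0,0,-0.013,0,-0.0005,0, 0,0,0,-0.01,0,0,0]' 35; python3 - <<'E'
from h import *
s=capture("scene");cv2.imwrite("pics/p2.png",cv2.resize(s["img"][150:270,250:410],None,fx=4,fy=4,interpolation=2)[:,:,::-1])
E
```

```text
time: 26.7
position: [0.4344, -0.026, 0.0342]
tcp_rot: [2.459, 1.954, 0.0]
wrist_force: [0.1, 0.1, -1.1]
opening: 0.0341
gripper_force: 35.0
```

View pics/p2.png

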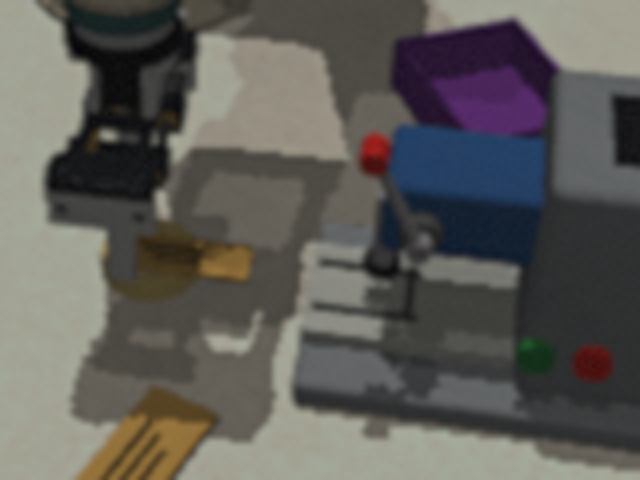

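The plate is out and held level at (190,250), the bed is empty, and the lever is still up at (375,155). Next I'll locate the open tin.

```bash
python3 - <<'E'
from h import *
t=capture("top")
x=blobs(t,(60,80,20),(95,255,255),(315,175,425,265),30)
x=np.vstack(x); b=cv2.boxPoints(cv2.minAreaRect(x)); w=onz(t,b,.045)[:,:2]; print(w.round(4).tolist(),w.mean(0).round(4))
for i in range(4):
    e=w[(i+1)%4]-w[i]; print(np.linalg.norm(e).round(4),np.degrees(np.arctan2(e[1],e[0])).round(1))
E
python3 -m inch '[0,0,0,0,0,-0.02,0, 0,0,0,0,0,-0.02,0, 0,0,-0.1,0,0,-0.02,0, 0,0,-0.1,0,0,-0.02,0, 0,0,-0.1,0,0,-0.02,0, 0,0,-0.1,0,0,-0.02,0, 0,0,-0.1,0,0,0,0, 0,0,0,0,0,0,0, 0,0,0,0,0,0,0, 0,0,0,0,0,0,0]'
```

```text
[[0.4769, -0.0784], [0.5326, -0.2768], [0.4279, -0.3022], [0.374, -0.1062]] [ 0.4528 -0.1909]
0.2061 -74.3
0.1077 -166.4
0.2033 105.4
0.1066 15.1
time: 27.8
position: [0.4341, -0.0245, 0.1536]
tcp_rot: [-1.899, -2.501, 0.001]
wrist_force: [0.5, -0.2, -1.3]
opening: 0.0344
gripper_force: 35.0
```

```bash
python3 go.py .4693 -.2532 .1 15.4
```

```text
t 27.8 pos [ 0.4341 -0.0245  0.1536] turn [-0.001 -0.001  0.003] shift [-0.2298 -0.0268  0.0536] q [-0.22  0.1   1.87  0.    1.17 -0.49] F [ 0.5 -0.2 -1.3]
```

```bash
python3 -m inch '[0,0,0,-0.023,-0.0027,0,0, 0,0,0,-0.03,-0.0035,0,0, 0,0,0,-0.03,-0.0035,0,0, 0,0,0,-0.03,-0.0035,0,0, 0,0,0,-0.03,-0.0035,0,0, 0,0,0,-0.03,-0.0035,0,0, 0,0,0,-0.03,-0.0035,0,0, 0,0,0,-0.0268,-0.0031,0.015,0, 0,0,0,0,0,0.02,0, 0,0,0,0,0,0.02,0]'; python3 go.py .4693 -.2532 .1 15.4; python3 - <<'E'
from h import *
t=capture("top");s=capture("scene")
a=cv2.resize(t["img"][170:270,310:430],None,fx=4,fy=4,interpolation=2);b=cv2.resize(s["img"][170:270,160:260],None,fx=4,fy=4,interpolation=2)
cv2.imwrite("pics/q1.png",cv2.resize(np.hstack([a,b]),None,fx=.9,fy=.9)[:,:,::-1])
E
```

```text
time: 28.8
position: [0.4707, -0.2542, 0.0979]
tcp_rot: [-1.902, -2.5, -0.0]
wrist_force: [0.4, -0.0, -1.2]
opening: 0.0343
gripper_force: 35.0
t 28.8 pos [ 0.4707 -0.2542  0.0979] turn [-0.    -0.     0.002] shift [ 0.0013 -0.0011 -0.0021] q [-0.63  0.3   1.76  0.    1.09 -0.9 ] F [ 0.4 -0.  -1.2]
```

View pics/q1.png

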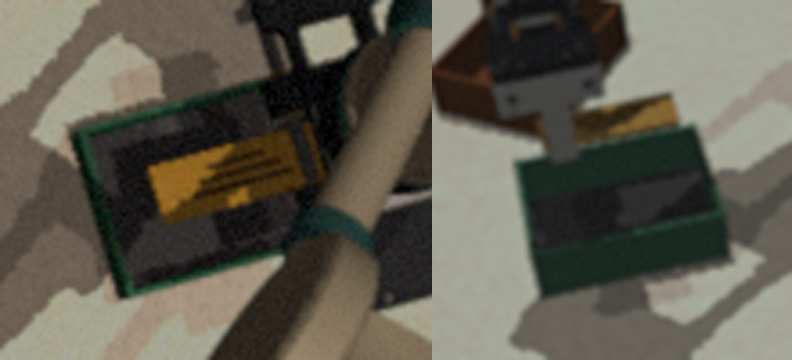

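The plate is above the tin, aligned with it and inside the rim (left: plate at (230,175); right: the fingers are inside the wall). I'll lower it.

```bash
python3 -m inch '[0,0,0,0.001,-0.001,0.01,0, 0,0,0,0,0,0.015,0, 0,0,0,0,0,0.015,0, 0,0,0,0,0,0.015,0, 0,0,0,0,0,0.015,0, 0,0,0,0,0,0.01,0, 0,0,0,0,0,0.006,0, 0,0,0,0,0,0.002,0, 0,0,0,0,0,0,0, 0,0,0,0,0,0,0]'; python3 go.py .4693 -.2532 .006 15.4
```

```text
time: 29.9
position: [0.47, -0.2529, 0.0117]
tcp_rot: [1.898, 2.502, -0.0]
wrist_force: [0.5, 0.3, -0.5]
opening: 0.0346
gripper_force: 35.0
t 29.9 pos [ 0.47   -0.2529  0.0117] turn [0.001 0.001 0.004] shift [-0.0001 -0.0007  0.0057] q [-0.62  0.4   1.87 -0.    0.88 -0.9 ] F [ 0.5  0.3 -0.5]
```

```bash
python3 -m inch '[0,0,0,0,0,0.002,0, 0,0,0,0,0,0.002,0, 0,0,0,0,0,0.0015,0, 0,0,0,0,0,0,0, 0,0,0,0,0,0,0, 0,0,0,0,0,0,0, 0,0,0,0,0,0,0, 0,0,0,0,0,0,0, 0,0,0,0,0,0,0, 0,0,0,0,0,0,0]'; python3 go.py .4693 -.2532 .006 15.4
```

```text
time: 30.9
position: [0.4695, -0.2526, 0.0057]
tcp_rot: [1.898, 2.503, -0.0]
wrist_force: [-0.2, -0.8, -1.2]
opening: 0.0342
gripper_force: 35.0
t 30.9 pos [ 0.4695 -0.2526  0.0057] turn [-0.     0.     0.004] shift [-0.0006 -0.0004 -0.0003] q [-0.62  0.4   1.87 -0.    0.86 -0.9 ] F [-0.2 -0.8 -1.2]
```

```bash
python3 -m inch '[0,0,0,0,0,0,0.5, 0,0,0,0,0,0,0.5, 0,0,0,0,0,0,0.5, 0,0,0,0,0,0,0.5, 0,0,0,0,0,0,0.5, 0,0,0,0,0,-0.01,0.5, 0,0,0,0,0,-0.02,0.5, 0,0,0,0,0,-0.03,0.5, 0,0,0,0,0,-0.03,0.5, 0,0,0,0,0,-0.03,0.5]' 
python3 -m inch '[0,0,0,0,0,-0.03,0.5, 0,0,0,0,0,-0.03,0.5, 0,0,0,-0.03,-0.04,0,0.5, 0,0,0,-0.03,-0.04,0,0.5, 0,0,0,-0.03,-0.04,0,0.5, 0,0,0,-0.03,-0.04,0,0.5, 0,0,0,0,-0.04,0,0.5, 0,0,0,0,-0.04,0,0.5, 0,0,0,0,0,0,0.5, 0,0,0,0,0,0,0.5]' ; python3 - <<'E'
from h import *
t=capture("top");s=capture("scene")
b=np.vstack([cv2.resize(s["img"][170:270,160:280],(480,400)),]) 
a=t["img"]; cv2.imwrite("pics/f1.png",np.hstack([cv2.resize(a,(480,360)),cv2.resize(s["img"][160:280,150:260],(320,360))])[:,:,::-1])
OR=((10,110,70),(28,255,255))
for x in blobs(t,*OR,(325,180,415,260),30):
    w=onz(t,cv2.boxPoints(cv2.minAreaRect(x)),.010)[:,:2]; print(w.round(4).tolist(),w.mean(0),np.linalg.norm(w[0]-w[1]),np.linalg.norm(w[2]-w[1]))
for x in blobs(t,(65,90,20),(95,255,255),(20,240,120,360),200):
    w=onz(t,cv2.boxPoints(cv2.minAreaRect(x)),.009)[:,:2]; print("lid",w.round(4).tolist(),w.mean(0),np.linalg.norm(w[0]-w[1]),np.linalg.norm(w[2]-w[1]))
E
```

```text
time: 31.9
position: [0.4694, -0.2525, 0.1276]
tcp_rot: [1.898, 2.503, -0.0]
wrist_force: [-0.3, -0.8, 0.2]
opening: 0.0469
gripper_force: 0.0
time: 32.9
position: [0.2703, -0.4331, 0.1864]
tcp_rot: [1.901, 2.5, 0.0]
wrist_force: [0.2, -0.1, 0.2]
opening: 0.047
gripper_force: 0.0
[[0.4618, -0.1645], [0.4899, -0.2633], [0.4542, -0.2724], [0.4264, -0.174]] [ 0.45808165 -0.21855595] 0.10272529203632401 0.03689305546504932
lid [[0.2445, 0.5301], [0.3824, 0.4753], [0.3364, 0.373], [0.2, 0.4294]] [0.29082628 0.45196144] 0.14835329321452673 0.11219830310166942
```

View pics/f1.png

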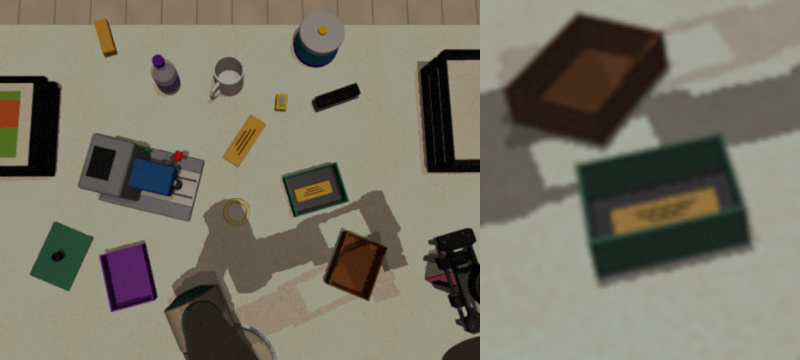

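The plate lies flat in the tin at (313,190) and measures 103x37 mm at floor height. The lid is flat with its knob up at (60,256), the lever is up at (178,155), the bystanders look unmoved, and the wrist reads no contact.

```bash
python3 -c "
from plant import workorder
print(workorder.job_done())"
```

```text
the job is handed in; nothing more can be done
None
```

The job is handed in at about 33 s of the 64 s: the lever is fully up, the plate lies flat in the open green tin, the lid is flat on the table with its knob up, and the last pictures show everything else where it was; the hand-in returned no verdict.

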